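Unlock the folding stay and shut the instrument case

TASK

Close the open instrument case on the bench: draw the knee of its folding stay up and forward by the release handle until it is past centre and unlocked, leaving the lid up; then let the lid down gently by its front handle, without forcing it against a locked stay or letting it drop, and press its top down near the front until the spring catch gives way and it is fully home on its stop. Press the lid shell with no more than 25 N, keep grip and pull on the release handle under 60 N together, and leave the oil can, the cup and the grease tub alone.

Things in the scene. Friction and masses are not known exactly. Their poses are not given: they have to be found in the camera images.
- case: fixed instrument case: base 190 mm deep (x), 270 wide (y), 85 high, aluminium lid shell 35 mm deep. Origin: centre of the underside; x points from the front (handle side, towards the robot) to the hinge side, y along the hinge line (at x +95, z 85 mm). Folding stay outside the end wall, in the plane y = -141 mm: two flat links of 82.5 mm joined at the knee, lower on the base, upper on the lid.
- lid (a joint): lid angle (rad): 0 fully shut, 1.36 open on the locked stay, which no push on the lid can fold. About 0.5 kg. Unlocked, it rests while steep but falls by itself below about 0.9 rad. A spring roller catch at the middle of the front stops it at about 0.07 rad; from there 4 to 15 N down near the front edge pushes it over the roller; it then goes easily to its firm stop at 0 and is held.
- knee (a joint): fold angle of the stay's knee (rad): -0.1 locked against its stop, 0 links in line, 2.51 folded (lid shut). A sprung detent holds it to about 0.12; it is free past 0.3 and then rests. The knee circles stay_pivot at 82.5 mm: locked, it lies 53 mm to case +x and 63 mm above it; unlocking moves it forward (case -x) and up, taking 4 to 15 N at the release handle, then gives way suddenly.
- stay_handle (a point): point on the release handle: round steel bar 10 mm across along case y, sticking out 72 mm sideways from the knee (to case -y) to a 16 mm button. This point: on the bar's axis, 52 mm out from the stay, 58 mm from the case's end wall, 18 mm short of the button; 113 mm above the bench when locked, with free space behind, below and above. Axes turn with the upper link.
- stay_pivot (a point): the pivot of the stay's lower link on the base's end wall, 50 mm above the bench; does not move
- case_hinge (a point): middle of the lid's hinge line on the back rim, 85 mm above the bench; does not move; axes as the case's
- lid_handle (a point): middle of the lid's front handle: round steel bar 10 mm across, 100 mm long along case y, 40 mm clear of the lid's front edge in the plane of the lid (on top when the lid is up), on two end posts. It circles case_hinge with the lid: when shut, 230 mm to case -x and 18 mm above the hinge line (103 mm above the bench).
- lid_front (a point): point to press: flat outer top of the lid, mid-width, 25 mm behind its front edge; when shut 165 mm to case -x of the hinge line and 120 mm above the bench. Its z axis is the outward normal of the top.
- oil_can: dark green oil can with a bent spout, 64x84x192 mm, loose bystander; origin under its centre
- white_cup: white plastic cup, 80 mm across, 94 mm high, loose bystander; origin under its centre
- grease_tub: yellow round grease tub, 79 mm across, 72 mm high, loose bystander; origin under its centre
- lid_shell: the lid's aluminium shell (all of the lid but its handle), 190x270 mm, 35 mm deep; origin on the hinge line, mid-width; its x and y axes are the case's when shut, z the outward normal of its top. Swings with joint lid.
- stay_link: the stay's upper link with the release handle fixed to it; origin on the knee's axis in the plane of the stay; y axis along the release handle, pointing to the case

How it is judged:
By the outcome, as a careful person would: the job done as asked, in the order asked, and still so for the second after the job is handed in, with the robot touching nothing.
It also fails if it takes over 72 s, if anything falls off the work surface, if the arm or the gripper's body presses on something with over 40 N, if the wrist force passes 120 N, or if a joint passes its speed limit or range.

ROBOT

A 6-joint arm with a two-finger parallel gripper is mounted at the origin on the work surface; the furniture and walls round the work are solid. World frame = base frame: x ahead of the robot, y to its left, z up, the work surface at z = 0. Lengths are in mm, angles in rad, forces in N, time in s.
With the tool pointing down it reaches from about 375 to 975 mm from the base axis. Payload 3.8 kg.
Tool frame: the origin (TCP) lies at the very end of the fingers, on their centre line; the grasp point (between the pads) lies 19 mm behind it; z points along the fingers, y is the line along which they close (so a half turn about z gives the same grasp; the last joint's range is limited). The gripper opens to 88 mm and grips with 3 to 60 N. Pads are 18 mm wide; open, the fingers measure 123 mm over their backs; the gripper's body (75 mm by 187 mm) begins 45 mm behind the grasp point.
Start: joints at [1.158, 0.264, 1.604, -0, 1.274, -0.037], TCP at [247.734, 627.89, 238.706] pointing down, gripper open.
Joint ranges: [-2.63, 2.63], [-0.94, 2.18], [0.31, 2.57], [-1.31, 4.45], [0, 2.66], [-2.55, 2.55]. Speed limits (rad/s): [2.57, 2.57, 3.14, 3.14, 3.14, 3.14].

INTERFACE

Orientations are given as a 3x3 rotation matrix whose columns are the frame's x, y, z axes.
In Python, from station import observe, cams, workorder gives the robot as it stands.
- The arm moves only by the tool servo_tool, never from a script. Its argument "series" is a list of rows, each a list of 3 entries, a list of its own where there are three numbers: the gripper command: -1 is shut, 1 is fully open, values between are in proportion, then the shift along the tool's x, y, z as a fraction of full scale, then the turn about the tool's z as a fraction of full scale. In form: [[grip, [tx, ty, tz], yaw], ...]. A call has 1 to 10 rows; each row is the pose to reach, as a shift and turn from the pose commanded when the call began, along the tool's axes at that moment; what a row does not reach only later rows make up. Full scale, the value 1, is 0.1 m for a shift and 45 degrees for a turn. A row lasts 1/12 s, in which the tool goes at most 41.7 mm and 7.16 degrees, less where a joint would pass 70% of its speed; a pose out of reach is approached as far as the arm can. A call with a number of a shift or a turn outside -1 to 1 is refused whole. A call with a gripper value outside its range is refused whole. The fingers move at their own pace and stop on an object; "squeeze" is the grip in N (left out, the last holds). Time passes only in rows, so rows that repeat a pose let the fingers close. It gives the time, the measured TCP pose, the force, the opening and the grip force at its end, in the units of the state.
- observe(): the state, without advancing time (a new reading comes with each control period).
- cams.snapshot(name): name is "scene" or "side" or "wrist"; returns the picture (384x512x3 uint8, red, green, blue); there is no depth.
- cams.camera_model(name): a dict with "camera_matrix" (3x3 intrinsics, pixels), "R" (3x3) and "t" (3): a world point X has camera coordinates R X + t; the wrist camera has in their place "hand_eye" (4x4, takes a point from camera to tool coordinates, whose origin is the TCP and whose axes are the flange's). Camera axes: x right, y down, z forward; pixel columns grow to the right and rows downward; lengths in mm; the calibration is good to about 2 mm. A picture is of the moment at which its call begins: read the wrist's pose just before it. camera_model takes no time and is no camera call.
- workorder.hand_in(): hands the job in; it is judged then, once.
The state is a dict: "t": time; "q": joint angles; "joint_vel": joint speeds; "joint_torque": joint torques, N m; "tcp_pos": TCP position; "orientation": TCP orientation; "force": force on the tool from outside, world axes, zero at the start; "ft_torque": the same for the moment, N m; "grip_width": finger opening in mm; "finger_force": force on a finger pad.
Only numpy, scipy, OpenCV 4.12 (cv2) and the standard library are available. Lean on these libraries where they do the work, as an engineer would, in place of code of your own. Each camera call takes 0.05 s, during which the arm holds its last target. There are 200 camera calls.

## Working session

There is one attempt and no reset: what is moved stays moved. The work goes in short steps, Python scripts to look and compute and a tool call to move; the robot and the scene stay as the last step left them, time stands still between calls to the robot, and variables do not carry over. Pictures are saved under pics/ and viewed, at most 10 in all, crops included, and the job is handed in when it is done.

Besides the shell and the picture viewer there is one more tool, called after "Emit:" as name(argument=value, ...), one argument or row to a line, values as JSON. servo_tool: Moves the arm, as the interface text tells. Its arguments: {"type":"object","properties":{"series":{"type":"array"},"squeeze":{"type":"number"}},"required":["series"]}

```bash
ls; mkdir -p pics
python3 - <<'E'
from station import observe,cams
import cv2,numpy as np
s=observe();print(s)
for n in("scene","side"):
    cv2.imwrite(f"pics/{n}0.png",cams.snapshot(n)[:,:,::-1])
    m=cams.camera_model(n);print(n,{k:np.round(v,3).tolist() for k,v in m.items()})
print(cams.camera_model("wrist"))
E
```

```text
pics
{'t': 0.0, 'q': array([ 1.15812328e+00,  2.64753483e-01,  1.60536388e+00,  1.26710671e-05,
        1.27369523e+00, -3.69225442e-02]), 'joint_vel': array([-5.79830637e-04, -7.39892788e-04,  1.42516130e-04, -1.28872745e-03,
       -2.66714211e-04, -6.16390943e-05]), 'joint_torque': array([-2.58169221e-04, -5.02131593e+01, -3.56859827e+01,  7.25594605e-02,
        2.97657237e-02, -1.84995206e-04]), 'tcp_pos': array([247.43340407, 627.25369903, 237.39324894]), 'orientation': array([[-9.30231062e-01,  3.66973240e-01, -9.01422519e-04],
       [ 3.66974335e-01,  9.30228854e-01, -2.02871192e-03],
       [ 9.40462515e-05, -2.21796977e-03, -9.99997536e-01]]), 'force': array([ 0.00622756,  0.3386543 , -0.57313596]), 'ft_torque': array([-0.00892107, -0.02332553, -0.0408793 ]), 'finger_force': 0.0, 'grip_width': 87.96743874543994}
scene {'camera_matrix': [[424.648, 0.0, 262.843], [0.0, 424.648, 193.389], [0.0, 0.0, 1.0]], 'R': [[0.726, -0.687, -0.014], [-0.284, -0.281, -0.917], [0.626, 0.67, -0.399]], 't': [-385.132, 240.939, 1036.963]}
side {'camera_matrix': [[394.6, 0.0, 253.143], [0.0, 394.6, 186.042], [0.0, 0.0, 1.0]], 'R': [[0.972, -0.232, -0.025], [-0.119, -0.402, -0.908], [0.2, 0.886, -0.418]], 't': [-533.096, 158.757, 1107.471]}
{'camera_matrix': array([[309.01311496,   0.        , 256.82268007],
       [  0.        , 309.01311496, 189.70055919],
       [  0.        ,   0.        ,   1.        ]]), 'hand_eye': array([[ 9.17059829e-06, -9.51741922e-01, -3.06899518e-01,
         8.00859199e+01],
       [ 9.99999487e-01,  3.19492067e-04, -9.60911904e-04,
        -1.19483024e+00],
       [ 1.01259210e-03, -3.06899352e-01,  9.51741437e-01,
        -1.44784876e+02],
       [ 0.00000000e+00,  0.00000000e+00,  0.00000000e+00,
         1.00000000e+00]])}
```

View pics/scene0.png

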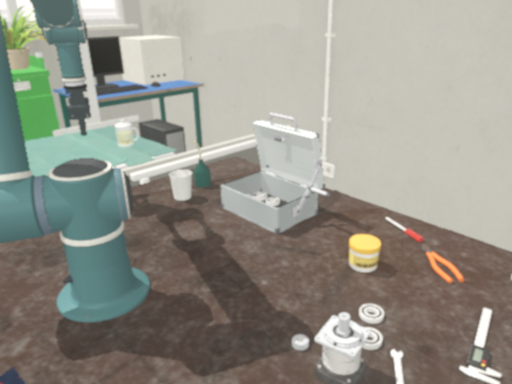

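View pics/side0.png

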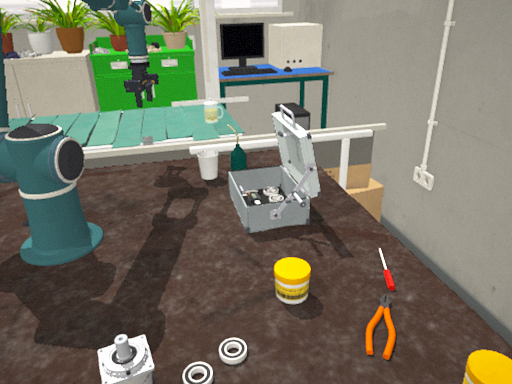

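The scene picture shows the case at about (270,195) with the lid up and the stay on its near end at about (310,200). The side picture shows it at about (270,190), with the handle on top at (288,110). I'll enlarge both.

Run:
```python
import cv2,numpy as np
a=cv2.imread("pics/scene0.png")[105:235,215:345];b=cv2.imread("pics/side0.png")[98:233,220:330]
f=lambda i,k:cv2.resize(i,None,fx=k,fy=k,interpolation=cv2.INTER_CUBIC)
a=f(a,3);b=f(b,3)
a=f(cv2.imread("pics/scene0.png")[107:232,218:328],3.6);b=f(cv2.imread("pics/side0.png")[100:230,220:330],3.6)
h=468;c=np.zeros((h,796,3),np.uint8);c[:a.shape[0],:396]=a;c[:b.shape[0],400:796]=b[:h]
cv2.imwrite("pics/crop0.png",c)
```

```text
(no output)
```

View pics/crop0.png

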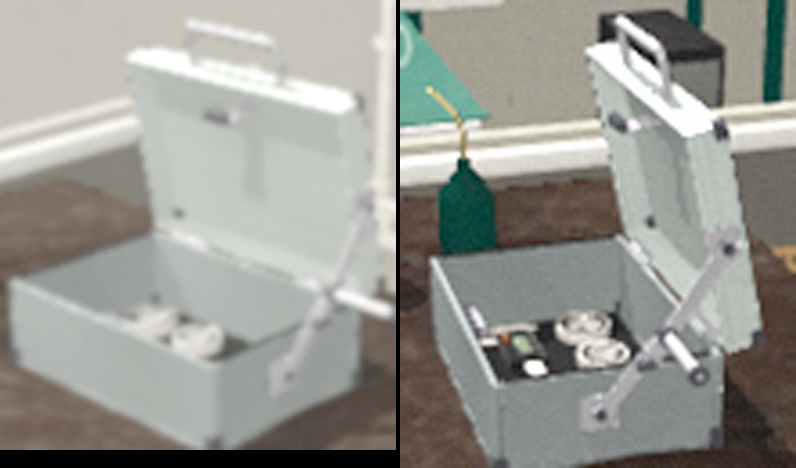

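```bash
cat > h.py <<'E'
import numpy as np
from station import observe,cams
def proj(n,X):
    m=cams.camera_model(n);K=m["camera_matrix"]
    c=np.asarray(X)@np.asarray(m["R"]).T+m["t"];p=c@K.T
    return p[:,:2]/p[:,2:]
def lidpt(a,b,y,th): return [95-a*np.cos(th)+b*np.sin(th),y,85+a*np.sin(th)+b*np.cos(th)]
def world(p,P):
    x,y,t=p[:3];c,s=np.cos(t),np.sin(t);P=np.asarray(P,float)
    return P@np.array([[c,-s,0],[s,c,0],[0,0,1]]).T+[x,y,0]
E
python3 - <<'E'
from h import *
from scipy.optimize import least_squares
H=[lidpt(230,18,y,1.36) for y in(50,-50)]
def pts(px): return [[-95,-135,85],[-95,135,85],[-95,-135,0],[px,-141,50],[px+53,-213,113],H[0],H[1]]
sc=np.array([[217,370],[10,283],[217,447],[290,377],[396,312],[190,23],[280,48]])/3.6+[218,107]
sd=(np.array([[497,383],[433,260],[502,468],[600,413],[702,378],[622,22],[665,60]])-[400,0])/3.6+[220,100]
def res(p):
    P=world(p,pts(p[3]));return np.r_[(proj("scene",P)-sc),(proj("side",P)-sd)].ravel()
for t in(-.6,0,.6):
    r=least_squares(res,[650,150,t,0],loss="soft_l1");print(r.x,r.cost)
np.set_printoptions(precision=1,suppress=True)
print(res(r.x).reshape(-1,2))
p=r.x;print("knee handle",world(p,[[p[3]+53,-193,113]]),"lidhandle",world(p,[H[0],H[1]]),"pivot",world(p,[[p[3],-141,50]]))
E
```

```text
[604.22936347  44.28124365  18.86001015 -13.2492916 ] 13.834714260541052
[ 6.04229363e+02  4.42812447e+01  1.04542489e-02 -1.32492942e+01] 13.834714260542828
[604.229363    44.28124431 -12.55591639 -13.24928766] 13.834714260541215
[[ 0.6 -1.6]
 [ 0.8 -1.4]
 [ 0.6  2.2]
 [-0.1 -0.9]
 [ 0.4  0.1]
 [ 1.4 -0.1]
 [-1.  -2.2]
 [-0.1  0.4]
 [-0.5 -1.2]
 [-0.5  3.1]
 [ 0.2  0.1]
 [-0.9 -1.3]
 [ 0.1 -0.7]
 [-0.9 -3.4]]
knee handle [[ 646.  -148.3  113. ]] lidhandle [[668.2  95.  313.7]
 [669.2  -5.  313.7]] pivot [[592.5 -96.8  50. ]]
```

Case centre is about (604, 44), yaw about 0.6°, and the pivot is at case x -13. The residuals and heights are consistent. Now the transit, turning the closing axis to world x.

Emit:
servo_tool(
  series=[
    [1, [-0.37, -0.93, -0.6], 1],
    [1, [-0.37, -0.93, -0.6], 1],
    [1, [-0.37, -0.93, -0.6], 1],
    [1, [-0.37, -0.93, -0.6], 1],
    [1, [-0.37, -0.93, -0.6], 1],
    [1, [-0.37, -0.93, -0.6], 1],
    [1, [-0.37, -0.93, -0.6], 1],
    [1, [-0.37, -0.93, -0.6], 1],
  ],
)

```text
t: 0.77
tcp_pos: [247.9, 527.4, 298.3]
orientation: [[-0.397, 0.918, -0.0], [0.918, 0.397, -0.001], [-0.0, -0.001, -1.0]]
force: [-0.2, 0.5, -0.5]
grip_width: 88.2
finger_force: 0.0
```

Emit:
servo_tool(
  series=[
    [1, [-0.99, -0.1, 0], 0.52],
    [1, [-0.99, -0.1, 0], 0.52],
    [1, [-0.99, -0.1, 0], 0.52],
    [1, [-0.99, -0.1, 0], 0.52],
    [1, [-0.99, -0.1, 0], 0.52],
  ],
)

```text
t: 1.18
tcp_pos: [278.5, 431.9, 298.5]
orientation: [[-0.0, 1.0, -0.0], [1.0, 0.0, -0.0], [-0.0, -0.0, -1.0]]
force: [-0.6, 0.6, 0.9]
grip_width: 87.7
finger_force: 0.0
```

Run:
```python
from h import *
from scipy.optimize import brentq
L=np.array([-13.2,50]);K=82.5;Hg=np.array([95,85.])
k0=L+[53,63];a=np.arctan2(63,53)
U0=k0+K*np.array([np.cos(a+.1),np.sin(a+.1)])-Hg
def U(th):
    d=-(th-1.36);c,s=np.cos(d),np.sin(d);return Hg+np.array([c*U0[0]-s*U0[1],s*U0[0]+c*U0[1]])
# lid angle grows: handle rotates from -x to +z (clockwise in xz)
for f in(-.1,0,.12,.3,.4,.5,.7,1,2.51):
    D=2*K*np.cos(f/2)
    g=lambda th:np.linalg.norm(U(th)-L)-D
    try: th=brentq(g,-.2,1.365+.05)
    except Exception as e: print(f,"no",g(-.2),g(1.41));continue
    v=U(th)-L;b=np.arctan2(v[1],v[0])+f/2
    kn=L+K*np.array([np.cos(b),np.sin(b)])
    print(f,round(th,3),kn.round(1),(kn-k0).round(1))
from station import observe
s=observe();print(s['t'],s['tcp_pos'],s['orientation'].round(3).tolist())
```

```text
-0.1 1.363 [ 40.  113.1] [0.2 0.1]
0 1.366 [ 36.9 115.6] [-2.9  2.6]
0.12 1.361 [ 32.7 118.6] [-7.1  5.6]
0.3 1.337 [ 25.6 122.8] [-14.2   9.8]
0.4 1.316 [ 21.2 125. ] [-18.6  12. ]
0.5 1.288 [ 16.5 127. ] [-23.3  14. ]
0.7 1.218 [  6.3 130.2] [-33.5  17.2]
1 1.079 [-10.7 132.5] [-50.5  19.5]
2.51 0.031 [-82.7  94.4] [-122.5  -18.6]
1.1833 [278.54495395 431.87984799 298.54749659] [[-0.0, 1.0, -0.0], [1.0, 0.0, -0.0], [-0.0, -0.0, -1.0]]
```

Emit:
servo_tool(
  series=[
    [1, [-1, 0.36, 0], 0],
    [1, [-1, 0.36, 0], 0],
    [1, [-1, 0.36, 0], 0],
    [1, [-1, 0.36, 0], 0],
  ],
)

```text
t: 1.52
tcp_pos: [315.1, 330.3, 298.5]
orientation: [[-0.001, 1.0, 0.0], [1.0, 0.001, -0.002], [-0.002, 0.0, -1.0]]
force: [0.9, -0.6, 1.0]
grip_width: 88.1
finger_force: 0.0
```

Emit:
servo_tool(
  series=[
    [1, [-1, 0.36, 0], 0],
    [1, [-1, 0.36, 0], 0],
    [1, [-1, 0.36, 0], 0],
    [1, [-1, 0.36, 0], 0],
  ],
)

```text
t: 1.85
tcp_pos: [351.5, 231.1, 298.7]
orientation: [[-0.0, 1.0, 0.001], [1.0, 0.0, -0.001], [-0.001, 0.001, -1.0]]
force: [-0.5, 0.4, 0.0]
grip_width: 88.1
finger_force: 0.0
```

Emit:
servo_tool(
  series=[
    [1, [-1, 0.36, 0], 0],
    [1, [-1, 0.36, 0], 0],
    [1, [-1, 0.36, 0], 0],
    [1, [-1, 0.36, 0], 0],
  ],
)

```text
t: 2.18
tcp_pos: [387.9, 131.6, 298.8]
orientation: [[0.0, 1.0, 0.001], [1.0, -0.0, -0.001], [-0.001, 0.001, -1.0]]
force: [-0.0, -0.2, 0.7]
grip_width: 87.8
finger_force: 0.0
```

Emit:
servo_tool(
  series=[
    [1, [-1, 0.1, 0], 0],
    [1, [-1, 0.1, 0], 0],
    [1, [-1, 0.1, 0], 0],
    [1, [-1, 0.1, 0], 0],
  ],
)

```text
t: 2.52
tcp_pos: [397.4, 32.3, 298.7]
orientation: [[0.0, 1.0, 0.0], [1.0, -0.0, -0.0], [-0.0, 0.0, -1.0]]
force: [0.3, 0.9, -0.4]
grip_width: 88.0
finger_force: 0.0
```

Emit:
servo_tool(
  series=[
    [1, [-1, 0.1, 0], 0],
    [1, [-1, 0.1, 0], 0],
    [1, [-1, 0.1, 0], 0],
    [1, [-1, 0.1, 0], 0],
  ],
)

```text
t: 2.85
tcp_pos: [407.9, -67.4, 298.6]
orientation: [[0.0, 1.0, 0.0], [1.0, -0.0, 0.0], [0.0, 0.0, -1.0]]
force: [0.4, 0.5, -0.4]
grip_width: 88.0
finger_force: 0.0
```

Emit:
servo_tool(
  series=[
    [1, [-0.86, 1, 0], 0],
    [1, [-0.86, 1, 0], 0],
    [1, [-0.86, 1, 0], 0],
    [1, [-0.86, 1, 0], 0],
    [1, [-0.86, 1, 0], 0],
  ],
)

```text
t: 3.27
tcp_pos: [509.1, -151.4, 297.5]
orientation: [[-0.002, 1.0, -0.002], [1.0, 0.002, 0.002], [0.002, -0.002, -1.0]]
force: [-0.7, 0.6, 0.7]
grip_width: 88.5
finger_force: 0.0
```

Emit:
servo_tool(
  series=[
    [1, [0, 0.6, 0.6], 0],
    [1, [0, 0.6, 0.6], 0],
    [1, [0, 0.6, 0.6], 0],
    [1, [0, 0.6, 0.6], 0],
  ],
)

```text
t: 3.6
tcp_pos: [565.6, -149.2, 235.2]
orientation: [[-0.004, 1.0, -0.007], [1.0, 0.004, 0.003], [0.003, -0.007, -1.0]]
force: [-0.0, 0.3, 0.0]
grip_width: 88.0
finger_force: 0.0
```

Run:
```python
from h import *
import cv2
s=observe();print(s['t'],s['tcp_pos'],s['orientation'].round(3).tolist())
w=cams.snapshot("wrist");d=cams.snapshot("side")
f=lambda i,k:cv2.resize(i,None,fx=k,fy=k,interpolation=cv2.INTER_CUBIC)
c=np.zeros((400,800,3),np.uint8);c[:384,:512]=w;e=f(d[50:240,200:342],2);c[:380,514:798]=e
cv2.imwrite("pics/w1.png",c[:,:,::-1])
```

```text
3.6 [ 565.55764888 -149.22343885  235.2364748 ] [[-0.004, 1.0, -0.007], [1.0, 0.004, 0.003], [0.003, -0.007, -1.0]]
```

View pics/w1.png

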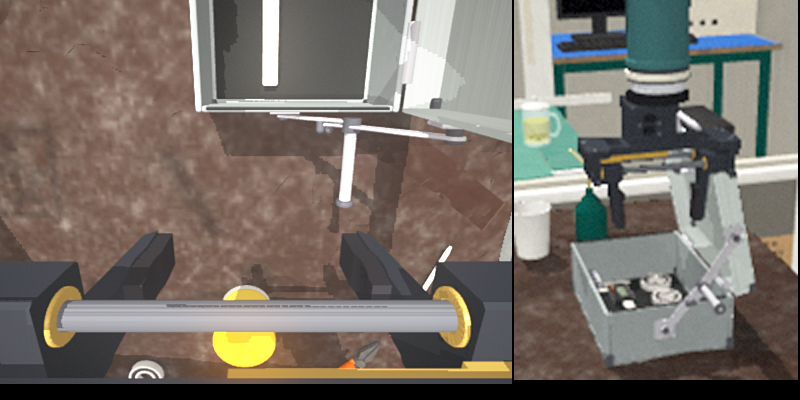

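The wrist view shows the release handle from the knee at (349,123) to the button at (344,203). The grease tub lies below the fingers and clear of them. I'll convert these to positions.

```bash
cat >> h.py <<'E'
def wray(px,z,s):
    m=cams.camera_model("wrist");T=np.eye(4);T[:3,:3]=s['orientation'];T[:3,3]=s['tcp_pos'];M=T@m['hand_eye']
    d=M[:3,:3]@np.linalg.solve(m['camera_matrix'],[*px,1]);o=M[:3,3];return o+d*(z-o[2])/d[2]
E
python3 - <<'E'
from h import *
s=dict(tcp_pos=np.array([565.56,-149.2,235.2]),orientation=np.array([[-0.004,1,-0.007],[1,.004,.003],[.003,-.007,-1]]))
for px,z in(((349,125),113),((346,170),113),((344,203),113),((196,109),85),((404,109),85)):print(px,wray(px,z,s).round(1))
print(observe()['tcp_pos'],observe()['orientation'].round(4).tolist())
E
```

```text
(349, 125) [641.9 -98.3 113. ]
(346, 170) [ 643.  -137.6  113. ]
(344, 203) [ 644.  -168.8  113. ]
(196, 109) [507.  -87.2  85. ]
(404, 109) [699.1 -86.4  85. ]
[ 566.44664688 -150.68866106  239.4828713 ] [[-0.0031, 1.0, -0.0003], [1.0, 0.0031, 0.0006], [0.0006, -0.0003, -1.0]]
```

Emit:
servo_tool(
  series=[
    [0.36, [0, 0.58, 0.4], 0],
    [0.36, [0, 0.58, 0.4], 0],
    [0.36, [0, 0.58, 0.4], 0],
    [0.36, [0, 0.58, 0.4], 0],
    [0.36, [0, 0.58, 0.4], 0],
    [0.36, [0, 0.58, 0.4], 0],
  ],
  squeeze=15,
)

```text
t: 4.2
tcp_pos: [624.8, -152.6, 201.4]
orientation: [[-0.001, 1.0, 0.003], [1.0, 0.001, -0.001], [-0.001, 0.003, -1.0]]
force: [-0.2, 0.2, 0.6]
grip_width: 60.1
finger_force: 0.0
```

Emit:
servo_tool(
  series=[
    [0.36, [0, 0, 0.3], 0],
    [0.36, [0, 0, 0.5], 0],
    [0.36, [0, 0, 0.7], 0],
    [0.36, [0, 0, 0.9], 0],
    [0.36, [0, 0, 1], 0],
    [0.36, [0, 0, 1], 0],
    [0.36, [0, 0, 1], 0],
  ],
)

```text
t: 4.78
tcp_pos: [624.8, -152.7, 99.6]
orientation: [[-0.001, 1.0, 0.0], [1.0, 0.001, -0.0], [-0.0, 0.0, -1.0]]
force: [1.0, -0.5, 0.1]
grip_width: 59.7
finger_force: 0.0
```

Emit:
servo_tool(
  series=[
    [0.36, [0, -0.01, 0], 0],
    [0.36, [0, -0.02, 0], 0],
    [0.36, [0, -0.03, 0], 0],
    [0.36, [0, -0.04, 0], 0],
    [0.36, [0, -0.05, 0], 0],
    [0.36, [0, -0.05, 0], 0],
    [0.36, [0, -0.05, 0], 0],
  ],
)

```text
t: 5.37
tcp_pos: [620.0, -152.6, 98.9]
orientation: [[-0.001, 1.0, 0.0], [1.0, 0.001, -0.0], [-0.0, 0.0, -1.0]]
force: [-0.6, -0.2, -0.2]
grip_width: 59.9
finger_force: 0.1
```

Emit:
servo_tool(
  series=[
    [0.36, [0, -0.01, 0], 0],
    [0.36, [0, -0.02, 0], 0],
    [0.36, [0, -0.03, 0], 0],
    [0.36, [0, -0.04, 0], 0],
    [0.36, [0, -0.04, 0], 0],
    [0.36, [0, -0.04, 0], 0],
  ],
)

```text
t: 5.87
tcp_pos: [618.7, -152.6, 99.5]
orientation: [[-0.001, 1.0, 0.006], [1.0, 0.001, -0.001], [-0.001, 0.006, -1.0]]
force: [7.4, 0.6, -3.2]
grip_width: 60.2
finger_force: 3.9
```

Emit:
servo_tool(
  series=[
    [0.36, [0, -0.01, -0.01], 0],
    [0.36, [0, -0.02, -0.01], 0],
    [0.36, [0, -0.03, -0.02], 0],
    [0.36, [0, -0.03, -0.02], 0],
  ],
)

```text
t: 6.2
tcp_pos: [616.2, -152.7, 101.3]
orientation: [[-0.001, 1.0, 0.007], [1.0, 0.001, -0.001], [-0.001, 0.007, -1.0]]
force: [7.5, 0.8, 0.1]
grip_width: 59.9
finger_force: 3.8
```

Emit:
servo_tool(
  series=[
    [0.36, [0, -0.01, -0.01], 0],
    [0.36, [0, -0.02, -0.01], 0],
    [0.36, [0, -0.03, -0.02], 0],
    [0.36, [0, -0.04, -0.03], 0],
    [0.36, [0, -0.04, -0.03], 0],
  ],
)

```text
t: 6.62
tcp_pos: [610.3, -152.7, 104.7]
orientation: [[-0.001, 1.0, 0.003], [1.0, 0.001, -0.001], [-0.001, 0.003, -1.0]]
force: [2.0, 0.3, 3.3]
grip_width: 60.1
finger_force: 1.3
```

Emit:
servo_tool(
  series=[
    [0.36, [0, -0.01, -0.01], 0],
    [0.36, [0, -0.02, -0.01], 0],
    [0.36, [0, -0.03, -0.02], 0],
    [0.36, [0, -0.04, -0.03], 0],
    [0.36, [0, -0.04, -0.03], 0],
  ],
)

```text
t: 7.03
tcp_pos: [605.0, -152.7, 107.2]
orientation: [[-0.001, 1.0, 0.0], [1.0, 0.001, -0.0], [-0.0, 0.0, -1.0]]
force: [3.7, 0.2, 2.2]
grip_width: 59.8
finger_force: 1.5
```

Emit:
servo_tool(
  series=[
    [0.36, [0, -0.02, -0.01], 0],
    [0.36, [0, -0.03, -0.02], 0],
    [0.36, [0, -0.05, -0.03], 0],
    [0.36, [0, -0.06, -0.04], 0],
    [0.36, [0, -0.08, -0.05], 0],
    [0.36, [0, -0.09, -0.05], 0],
    [0.36, [0, -0.09, -0.05], 0],
  ],
)

```text
t: 7.62
tcp_pos: [595.0, -152.6, 111.3]
orientation: [[-0.001, 1.0, -0.002], [1.0, 0.001, 0.0], [0.0, -0.002, -1.0]]
force: [0.9, -1.3, -0.2]
grip_width: 60.0
finger_force: 0.6
```

Emit:
servo_tool(
  series=[
    [0.36, [0, 0.05, 0], 0],
    [0.36, [0, 0.08, 0], 0],
    [0.36, [0, 0.08, 0], 0],
    [0.36, [0, 0.08, 0], 0],
  ],
)

```text
t: 7.95
tcp_pos: [603.8, -152.4, 111.3]
orientation: [[-0.001, 1.0, -0.001], [1.0, 0.001, 0.0], [0.0, -0.001, -1.0]]
force: [0.2, 0.6, -0.5]
grip_width: 59.8
finger_force: 0.0
```

Run:
```python
from h import *
import cv2
s=observe();print(s['t'],s['tcp_pos'],s['force'])
w=cams.snapshot("wrist");d=cams.snapshot("side")
f=lambda i,k:cv2.resize(i,None,fx=k,fy=k,interpolation=cv2.INTER_CUBIC)
c=np.zeros((400,800,3),np.uint8);c[:384,:512]=w;e=f(d[100:240,230:335],2.7);c[:e.shape[0],514:514+e.shape[1]]=e
cv2.imwrite("pics/w2.png",c[:,:,::-1])
```

```text
7.95 [ 603.76584168 -152.35686801  111.26687233] [ 0.19817291  0.58127444 -0.52097331]
```

View pics/w2.png

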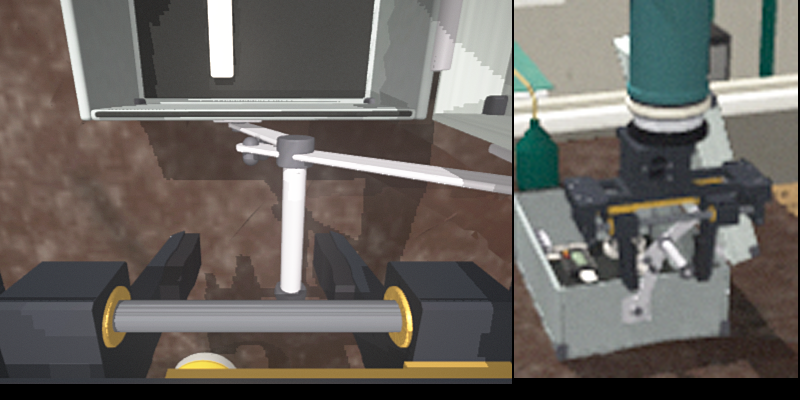

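The wrist view shows the knee drawn well forward, the bar standing free between the fingers, and the lid still up. Next: rise, go over to the lid handle and look.

Emit:
servo_tool(
  series=[
    [0.36, [0, 0, -0.3], 0],
    [0.36, [0, 0, -0.6], 0],
    [0.36, [0, 0, -1], 0],
    [0.36, [0, 0, -1], 0],
    [0.36, [0, 0, -1], 0],
  ],
)

```text
t: 8.47
tcp_pos: [606.1, -153.2, 215.6]
orientation: [[-0.001, 1.0, 0.007], [1.0, 0.001, -0.002], [-0.002, 0.007, -1.0]]
force: [0.0, -0.4, -0.7]
grip_width: 60.0
finger_force: 0.0
```

Emit:
servo_tool(
  series=[
    [1, [0, 0, -0.4], 0],
    [1, [0, 0, -0.8], 0],
    [1, [0, 0, -1], 0],
    [1, [0, 0, -1], 0],
  ],
)

```text
t: 8.8
tcp_pos: [606.0, -153.2, 316.9]
orientation: [[-0.001, 1.0, 0.008], [1.0, 0.001, -0.002], [-0.002, 0.008, -1.0]]
force: [0.9, 0.4, 0.6]
grip_width: 84.5
finger_force: 0.0
```

Emit:
servo_tool(
  series=[
    [1, [0, 0, -0.3], 0],
    [1, [0, 0, -0.6], 0],
    [1, [0, 0, -0.7], 0],
    [1, [0, 0, -0.7], 0],
  ],
)

```text
t: 9.13
tcp_pos: [604.8, -152.8, 383.3]
orientation: [[-0.001, 1.0, 0.003], [1.0, 0.001, -0.001], [-0.001, 0.003, -1.0]]
force: [-0.6, -0.4, -0.5]
grip_width: 88.2
finger_force: 0.0
```

Emit:
servo_tool(
  series=[
    [1, [0.4, 0.24, 0], 0],
    [1, [0.8, 0.24, 0], 0],
    [1, [0.97, 0.24, 0], 0],
    [1, [0.97, 0.24, 0], 0],
  ],
)

```text
t: 9.47
tcp_pos: [627.1, -51.5, 377.6]
orientation: [[-0.005, 1.0, -0.005], [1.0, 0.005, 0.003], [0.003, -0.005, -1.0]]
force: [0.0, -0.3, -0.1]
grip_width: 88.0
finger_force: 0.0
```

Emit:
servo_tool(
  series=[
    [1, [0.4, 0.24, 0], 0],
    [1, [0.8, 0.24, 0], 0],
    [1, [0.97, 0.24, 0], 0],
    [1, [0.97, 0.24, 0], 0],
    [1, [0.97, 0.24, 0], 0],
    [1, [0.97, 0.24, 0], 0],
  ],
)

```text
t: 9.97
tcp_pos: [651.3, 40.1, 379.8]
orientation: [[-0.001, 1.0, -0.003], [1.0, 0.001, -0.001], [-0.001, -0.003, -1.0]]
force: [-0.1, -0.1, 0.1]
grip_width: 88.0
finger_force: 0.0
```

Run:
```python
from h import *
import cv2
s=observe();print(s['t'],s['tcp_pos'],s['force'],s['orientation'].round(3).tolist())
np.savez("s3.npz",**s)
w=cams.snapshot("wrist");d=cams.snapshot("side")
f=lambda i,k:cv2.resize(i,None,fx=k,fy=k,interpolation=cv2.INTER_CUBIC)
c=np.zeros((400,800,3),np.uint8);c[:384,:512]=w;e=f(d[90:235,230:335],2.7);c[:e.shape[0],514:514+e.shape[1]]=e
cv2.imwrite("pics/w3.png",c[:,:,::-1])
```

```text
9.9667 [651.27461762  40.12603729 379.81672435] [-0.08056407 -0.14534065  0.05944978] [[-0.001, 1.0, -0.003], [1.0, 0.001, -0.001], [-0.001, -0.003, -1.0]]
```

View pics/w3.png

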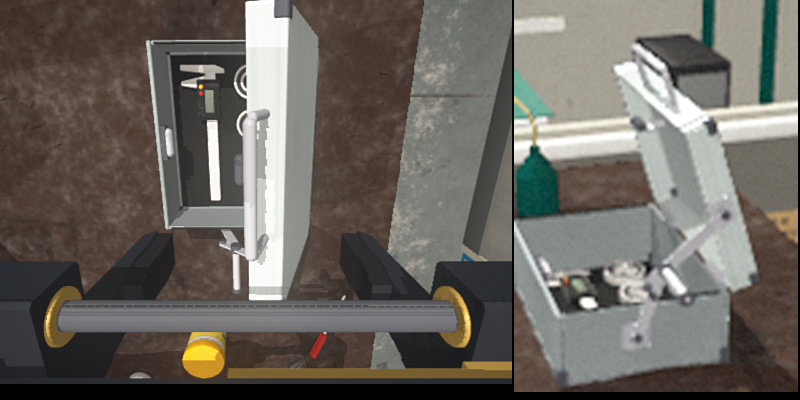

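The lid is still up and the stay is past centre. The handle bar runs from (250,115) to (252,255) in the wrist view.

Run:
```python
from h import *
s=np.load("s3.npz")
for px in((250,115),(252,255)):print(wray(px,311,s).round(1))
```

```text
[645.6 102.6 311. ]
[646.5  -3.9 311. ]
```

Emit:
servo_tool(
  series=[
    [1, [0.05, -0.05, 0.2], 0],
    [1, [0.05, -0.05, 0.4], 0],
    [1, [0.05, -0.05, 0.6], 0],
    [1, [0.05, -0.05, 0.75], 0],
    [1, [0.05, -0.05, 0.88], 0],
    [1, [0.05, -0.05, 0.88], 0],
    [1, [0.05, -0.05, 0.88], 0],
  ],
)

```text
t: 10.65
tcp_pos: [646.3, 45.5, 293.0]
orientation: [[0.0, 1.0, -0.002], [1.0, -0.0, -0.0], [-0.0, -0.002, -1.0]]
force: [0.2, 0.6, -0.3]
grip_width: 88.1
finger_force: 0.0
```

Emit:
servo_tool(
  series=[
    [-1, [0, 0, 0], 0],
    [-1, [0, 0, 0], 0],
    [-1, [0, 0, 0], 0],
    [-1, [0, 0, 0], 0],
    [-1, [0, 0, 0], 0],
    [-1, [0, 0, 0], 0],
    [-1, [0, 0, 0], 0],
    [-1, [0, 0, 0], 0],
    [-1, [0, 0, 0], 0],
  ],
  squeeze=15,
)

```text
t: 11.4
tcp_pos: [646.7, 46.5, 293.7]
orientation: [[-0.001, 1.0, -0.0], [1.0, 0.001, -0.0], [-0.0, -0.0, -1.0]]
force: [-0.5, 1.2, -0.6]
grip_width: 30.1
finger_force: 0.0
```

Emit:
servo_tool(
  series=[
    [-1, [0, 0, 0], 0],
    [-1, [0, 0, 0], 0],
    [-1, [0, 0, 0], 0],
    [-1, [0, 0, 0], 0],
    [-1, [0, 0, 0], 0],
  ],
  squeeze=15,
)

```text
t: 11.82
tcp_pos: [646.6, 46.5, 293.7]
orientation: [[-0.001, 1.0, -0.0], [1.0, 0.001, 0.0], [0.0, -0.0, -1.0]]
force: [-0.3, -0.5, 0.5]
grip_width: 9.1
finger_force: 15.0
```

Run:
```python
from h import *
s=observe();print(s['tcp_pos'],s['grip_width'],s['finger_force'],s['force'])
x=s['tcp_pos'][0];c=604.2+.0105*0
from scipy.optimize import brentq
th0=brentq(lambda t:lidpt(230,18,0,t)[0]+603.7-x,.9,1.45);z0=lidpt(230,18,0,th0)[2];print(th0,z0,s['tcp_pos'][2]+19-z0)
p0=np.array(lidpt(230,18,0,th0))
for t in np.arange(round(th0,1)-.0,0.0,-.05):
    d=np.array(lidpt(230,18,0,t))-p0;print(round(t,2),(d[[0,2]]).round(1))
d=np.array(lidpt(230,18,0,.07))-p0;print(.07,d.round(1))
```

```text
[646.64040212  46.4516537  293.66769972] 9.143561244216759 15.020800307393074 [-0.32039956 -0.45583793  0.50233623]
1.26507820735886 309.75274919047894 2.9149505255176678
1.3 [7.9 1.7]
1.25 [-3.4 -0.8]
1.2 [-14.5  -3.9]
1.15 [-25.5  -7.5]
1.1 [-36.2 -11.6]
1.05 [-46.8 -16.3]
1.0 [-57.1 -21.5]
0.95 [-67.1 -27.2]
0.9 [-76.8 -33.4]
0.85 [-86.2 -40.1]
0.8 [-95.3 -47.2]
0.75 [-104.   -54.8]
0.7 [-112.3  -62.8]
0.65 [-120.1  -71.2]
0.6 [-127.6  -80. ]
0.55 [-134.6  -89.2]
0.5 [-141.2  -98.7]
0.45 [-147.2 -108.5]
0.4 [-152.8 -118.6]
0.35 [-157.8 -129. ]
0.3 [-162.3 -139.6]
0.25 [-166.3 -150.4]
0.2 [-169.8 -161.4]
0.15 [-172.7 -172.6]
0.1 [-175.  -183.9]
0.05 [-176.8 -195.3]
0.07 [-176.1    0.  -190.7]
```

Emit:
servo_tool(
  series=[
    [-1, [0, -0.034, 0.008], 0],
    [-1, [0, -0.09, 0.023], 0],
    [-1, [0, -0.145, 0.039], 0],
    [-1, [0, -0.2, 0.057], 0],
    [-1, [0, -0.255, 0.075], 0],
    [-1, [0, -0.31, 0.095], 0],
    [-1, [0, -0.362, 0.116], 0],
    [-1, [0, -0.415, 0.14], 0],
    [-1, [0, -0.468, 0.163], 0],
  ],
  squeeze=15,
)

```text
t: 12.57
tcp_pos: [599.2, 46.3, 277.1]
orientation: [[-0.001, 1.0, -0.0], [1.0, 0.001, -0.0], [-0.0, -0.0, -1.0]]
force: [1.9, -0.9, -0.7]
grip_width: 9.0
finger_force: 15.1
```

Emit:
servo_tool(
  series=[
    [-1, [0, -0.052, 0.026], 0],
    [-1, [0, -0.103, 0.052], 0],
    [-1, [0, -0.153, 0.08], 0],
    [-1, [0, -0.203, 0.109], 0],
    [-1, [0, -0.251, 0.14], 0],
    [-1, [0, -0.3, 0.171], 0],
    [-1, [0, -0.347, 0.204], 0],
    [-1, [0, -0.394, 0.238], 0],
    [-1, [0, -0.44, 0.273], 0],
    [-1, [0, -0.485, 0.309], 0],
  ],
)

```text
t: 13.4
tcp_pos: [550.8, 46.3, 246.3]
orientation: [[-0.001, 1.0, -0.0], [1.0, 0.001, -0.0], [-0.0, -0.0, -1.0]]
force: [-0.8, -2.6, 0.3]
grip_width: 8.7
finger_force: 15.0
```

Emit:
servo_tool(
  series=[
    [-1, [0, -0.044, 0.038], 0],
    [-1, [0, -0.087, 0.076], 0],
    [-1, [0, -0.129, 0.116], 0],
    [-1, [0, -0.17, 0.156], 0],
    [-1, [0, -0.209, 0.198], 0],
    [-1, [0, -0.248, 0.24], 0],
    [-1, [0, -0.286, 0.284], 0],
    [-1, [0, -0.323, 0.328], 0],
    [-1, [0, -0.358, 0.374], 0],
    [-1, [0, -0.393, 0.42], 0],
  ],
)

```text
t: 14.23
tcp_pos: [511.2, 46.2, 203.8]
orientation: [[-0.001, 1.0, -0.001], [1.0, 0.001, -0.0], [-0.0, -0.001, -1.0]]
force: [-4.2, -3.1, 2.0]
grip_width: 9.0
finger_force: 14.7
```

Emit:
servo_tool(
  series=[
    [-1, [0, -0.036, 0.047], 0],
    [-1, [0, -0.071, 0.095], 0],
    [-1, [0, -0.103, 0.144], 0],
    [-1, [0, -0.134, 0.193], 0],
    [-1, [0, -0.164, 0.243], 0],
    [-1, [0, -0.192, 0.294], 0],
    [-1, [0, -0.217, 0.346], 0],
    [-1, [0, -0.242, 0.398], 0],
    [-1, [0, -0.266, 0.451], 0],
    [-1, [0, -0.29, 0.504], 0],
  ],
)

```text
t: 15.07
tcp_pos: [483.1, 46.1, 153.6]
orientation: [[-0.001, 1.0, 0.001], [1.0, 0.001, -0.0], [-0.0, 0.001, -1.0]]
force: [-0.2, -3.7, -0.7]
grip_width: 8.4
finger_force: 14.9
```

Emit:
servo_tool(
  series=[
    [-1, [0, -0.02, 0.054], 0],
    [-1, [0, -0.04, 0.108], 0],
    [-1, [0, -0.058, 0.163], 0],
    [-1, [0, -0.075, 0.218], 0],
    [-1, [0, -0.09, 0.274], 0],
    [-1, [0, -0.104, 0.33], 0],
    [-1, [0, -0.116, 0.386], 0],
    [-1, [0, -0.127, 0.443], 0],
    [-1, [0, -0.127, 0.443], 0],
  ],
)

```text
t: 15.82
tcp_pos: [469.6, 46.1, 108.2]
orientation: [[-0.001, 1.0, -0.001], [1.0, 0.001, -0.0], [-0.0, -0.001, -1.0]]
force: [0.0, -5.1, -3.7]
grip_width: 8.2
finger_force: 15.1
```

Emit:
servo_tool(
  series=[
    [-1, [0, -0.003, 0.02], 0],
    [-1, [0, -0.006, 0.04], 0],
    [-1, [0, -0.01, 0.06], 0],
    [-1, [0, -0.01, 0.06], 0],
  ],
)

```text
t: 16.15
tcp_pos: [468.6, 46.1, 102.7]
orientation: [[-0.001, 1.0, -0.001], [1.0, 0.001, -0.0], [-0.0, -0.001, -1.0]]
force: [-0.5, -4.8, -3.6]
grip_width: 8.1
finger_force: 15.1
```

Emit:
servo_tool(
  series=[
    [-1, [0, 0, 0.01], 0],
    [-1, [0, 0, 0.02], 0],
    [-1, [0, 0, 0.02], 0],
    [-1, [0, 0, 0.02], 0],
  ],
)

```text
t: 16.48
tcp_pos: [468.3, 46.1, 100.8]
orientation: [[-0.001, 1.0, -0.002], [1.0, 0.001, -0.0], [-0.0, -0.002, -1.0]]
force: [-0.9, -4.9, -2.9]
grip_width: 8.1
finger_force: 15.0
```

Emit:
servo_tool(
  series=[
    [-1, [0, 0, 0.01], 0],
    [-1, [0, 0, 0.02], 0],
    [-1, [0, 0, 0.02], 0],
    [-1, [0, 0, 0.02], 0],
  ],
)

```text
t: 16.82
tcp_pos: [467.9, 46.1, 98.7]
orientation: [[-0.001, 1.0, -0.003], [1.0, 0.001, -0.0], [-0.0, -0.003, -1.0]]
force: [-3.7, -5.3, -2.9]
grip_width: 8.5
finger_force: 15.0
```

Emit:
servo_tool(
  series=[
    [-1, [0, 0, 0.01], 0],
    [-1, [0, 0, 0.02], 0],
    [-1, [0, 0, 0.03], 0],
    [-1, [0, 0, 0.03], 0],
  ],
)

```text
t: 17.15
tcp_pos: [467.8, 46.1, 96.9]
orientation: [[-0.001, 1.0, -0.004], [1.0, 0.001, -0.0], [-0.0, -0.004, -1.0]]
force: [-8.1, -6.3, 6.6]
grip_width: 8.0
finger_force: 14.2
```

Run:
```python
from h import *
import cv2
s=observe();print(s['t'],s['tcp_pos'],s['force'])
w=cams.snapshot("wrist");d=cams.snapshot("side")
f=lambda i,k:cv2.resize(i,None,fx=k,fy=k,interpolation=cv2.INTER_CUBIC)
c=np.zeros((400,800,3),np.uint8);c[:384,:512]=w;e=f(d[120:235,225:320],3);c[:e.shape[0],514:514+e.shape[1]]=e
cv2.imwrite("pics/w4.png",c[:,:,::-1])
```

```text
17.15 [467.76053384  46.05995421  96.93987295] [-8.10630503 -6.34553565  6.5870136 ]
```

View pics/w4.png

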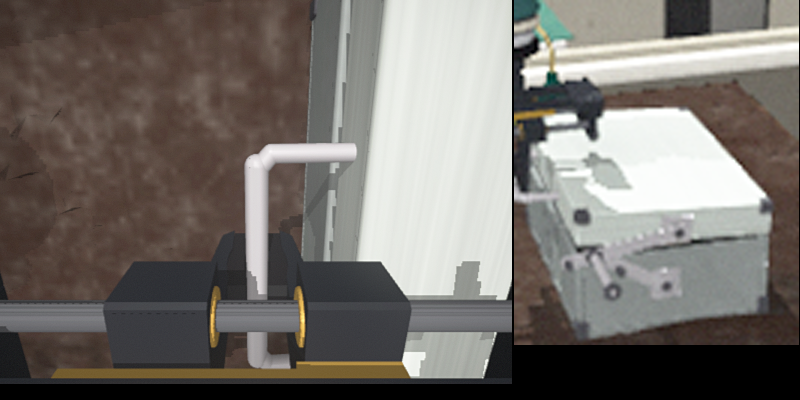

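The lid rests on its catch: the force turned upward and a small gap shows. Next: relax, open a little, rise and close the fingers.

Emit:
servo_tool(
  series=[
    [-1, [0, 0, -0.02], 0],
    [-0.45, [0, 0, -0.02], 0],
    [-0.45, [0, 0, -0.02], 0],
    [-0.45, [0, 0, -0.02], 0],
    [-0.45, [0, 0, -0.02], 0],
  ],
)

```text
t: 17.67
tcp_pos: [470.0, 46.8, 99.1]
orientation: [[-0.001, 1.0, 0.001], [1.0, 0.001, 0.001], [0.001, 0.001, -1.0]]
force: [0.7, -0.6, -0.4]
grip_width: 23.9
finger_force: 0.0
```

Emit:
servo_tool(
  series=[
    [-0.45, [0, 0, -0.1], 0],
    [-0.45, [0, 0, -0.3], 0],
    [-0.45, [0, 0, -0.55], 0],
    [-0.45, [0, 0, -0.8], 0],
    [-1, [0, 0, -0.8], 0],
    [-1, [0, 0, -0.8], 0],
  ],
)

```text
t: 18.17
tcp_pos: [471.3, 46.5, 181.4]
orientation: [[-0.001, 1.0, 0.005], [1.0, 0.001, 0.001], [0.001, 0.005, -1.0]]
force: [0.9, 0.7, -0.2]
grip_width: 13.1
finger_force: 0.0
```

Emit:
servo_tool(
  series=[
    [-1, [0, 0.3, 0], 0],
    [-1, [0, 0.61, 0], 0],
    [-1, [0, 0.61, 0.1], 0],
    [-1, [0, 0.61, 0.25], 0],
    [-1, [0, 0.61, 0.4], 0],
    [-1, [0, 0.61, 0.4], 0],
    [-1, [0, 0.61, 0.4], 0],
  ],
)

```text
t: 18.75
tcp_pos: [528.3, 46.3, 136.7]
orientation: [[-0.001, 1.0, -0.005], [1.0, 0.001, -0.0], [-0.0, -0.005, -1.0]]
force: [0.4, 0.3, 0.2]
grip_width: 0.3
finger_force: 0.0
```

Emit:
servo_tool(
  series=[
    [-1, [0, 0, 0.02], 0],
    [-1, [0, 0, 0.04], 0],
    [-1, [0, 0, 0.05], 0],
    [-1, [0, 0, 0.05], 0],
  ],
)

```text
t: 19.08
tcp_pos: [530.6, 46.3, 134.3]
orientation: [[-0.001, 1.0, 0.001], [1.0, 0.001, 0.0], [0.0, 0.001, -1.0]]
force: [0.5, 0.1, 0.3]
grip_width: 0.4
finger_force: 0.0
```

Emit:
servo_tool(
  series=[
    [-1, [0, 0, 0.01], 0],
    [-1, [0, 0, 0.02], 0],
    [-1, [0, 0, 0.03], 0],
    [-1, [0, 0, 0.03], 0],
  ],
)

```text
t: 19.42
tcp_pos: [530.8, 46.3, 132.5]
orientation: [[-0.001, 1.0, 0.001], [1.0, 0.001, 0.0], [0.0, 0.001, -1.0]]
force: [-3.9, 0.4, 9.3]
grip_width: 0.4
finger_force: 4.0
```

Emit:
servo_tool(
  series=[
    [-1, [0, 0, 0.01], 0],
    [-1, [0, 0, 0.02], 0],
    [-1, [0, 0, 0.02], 0],
    [-1, [0, 0, 0.02], 0],
  ],
)

```text
t: 19.75
tcp_pos: [530.6, 46.3, 131.4]
orientation: [[-0.001, 1.0, 0.0], [1.0, 0.001, -0.0], [-0.0, 0.0, -1.0]]
force: [-6.5, 0.6, 15.1]
grip_width: 0.8
finger_force: 7.0
```

Emit:
servo_tool(
  series=[
    [-1, [0, 0, 0.005], 0],
    [-1, [0, 0, 0.01], 0],
    [-1, [0, 0, 0.01], 0],
  ],
)

```text
t: 20.0
tcp_pos: [530.1, 46.3, 129.7]
orientation: [[-0.001, 1.0, -0.001], [1.0, 0.001, -0.0], [-0.0, -0.001, -1.0]]
force: [-5.8, -1.3, 8.3]
grip_width: 0.6
finger_force: 4.6
```

Giving way; I'll follow it down.

Emit:
servo_tool(
  series=[
    [-1, [0, 0, 0.01], 0],
    [-1, [0, 0, 0.02], 0],
    [-1, [0, 0, 0.03], 0],
    [-1, [0, 0, 0.03], 0],
  ],
)

```text
t: 20.33
tcp_pos: [529.8, 46.4, 125.2]
orientation: [[-0.001, 1.0, -0.001], [1.0, 0.001, 0.0], [0.0, -0.001, -1.0]]
force: [-2.9, 0.3, 3.3]
grip_width: 0.3
finger_force: 1.6
```

Emit:
servo_tool(
  series=[
    [-1, [0, 0, 0.01], 0],
    [-1, [0, 0, 0.02], 0],
    [-1, [0, 0, 0.02], 0],
  ],
)

```text
t: 20.58
tcp_pos: [530.6, 46.3, 122.5]
orientation: [[-0.001, 1.0, 0.0], [1.0, 0.001, 0.0], [0.0, 0.0, -1.0]]
force: [-0.8, -0.4, 1.3]
grip_width: 0.6
finger_force: 0.5
```

Emit:
servo_tool(
  series=[
    [-1, [0, 0, 0.01], 0],
    [-1, [0, 0, 0.02], 0],
    [-1, [0, 0, 0.02], 0],
  ],
)

```text
t: 20.83
tcp_pos: [530.6, 46.3, 120.5]
orientation: [[-0.001, 1.0, 0.0], [1.0, 0.001, -0.0], [-0.0, 0.0, -1.0]]
force: [-0.2, 0.1, 0.2]
grip_width: 0.3
finger_force: 0.0
```

Emit:
servo_tool(
  series=[
    [-1, [0, 0, 0.01], 0],
    [-1, [0, 0, 0.02], 0],
    [-1, [0, 0, 0.02], 0],
  ],
)

```text
t: 21.08
tcp_pos: [530.7, 46.3, 120.3]
orientation: [[-0.001, 1.0, 0.0], [1.0, 0.001, -0.0], [-0.0, 0.0, -1.0]]
force: [-4.3, 0.0, 9.7]
grip_width: 0.5
finger_force: 4.9
```

Emit:
servo_tool(
  series=[
    [-1, [0, 0, 0.01], 0],
    [-1, [0, 0, 0.01], 0],
    [-1, [0, 0, 0.01], 0],
  ],
)

```text
t: 21.33
tcp_pos: [530.7, 46.3, 120.3]
orientation: [[-0.001, 1.0, 0.0], [1.0, 0.001, -0.0], [-0.0, 0.0, -1.0]]
force: [-6.8, -0.6, 15.3]
grip_width: 0.3
finger_force: 7.6
```

Emit:
servo_tool(
  series=[
    [-1, [0, 0, -0.1], 0],
    [-1, [0, 0, -0.4], 0],
    [-1, [0, 0, -0.8], 0],
    [-1, [0, 0, -1], 0],
    [-1, [0, 0, -1], 0],
    [-1, [0, 0, -1], 0],
  ],
)

```text
t: 21.83
tcp_pos: [531.7, 46.4, 219.6]
orientation: [[-0.001, 1.0, 0.004], [1.0, 0.001, 0.0], [0.0, 0.004, -1.0]]
force: [0.4, -0.3, -0.0]
grip_width: 0.8
finger_force: 0.0
```

Emit:
servo_tool(
  series=[
    [-1, [0, -0.5, -0.5], 0],
    [-1, [0, -1, -0.5], 0],
    [-1, [0, -1, -0.5], 0],
    [-1, [0, -1, -0.5], 0],
    [-1, [0, -1, -0.5], 0],
    [-1, [0, -1, -0.5], 0],
  ],
)

```text
t: 22.33
tcp_pos: [430.3, 46.1, 266.4]
orientation: [[-0.001, 1.0, -0.001], [1.0, 0.001, -0.0], [-0.0, -0.001, -1.0]]
force: [0.0, -0.3, -0.2]
grip_width: 0.6
finger_force: 0.0
```

Run:
```python
from h import *
import cv2
s=observe();print(s['t'],s['tcp_pos'],s['force'])
w=cams.snapshot("scene");d=cams.snapshot("side")
f=lambda i,k:cv2.resize(i,None,fx=k,fy=k,interpolation=cv2.INTER_CUBIC)
c=np.zeros((400,800,3),np.uint8);a=f(w[110:240,160:300],2.8);a=f(w[120:275,165:390],1.75);c[:a.shape[0],:a.shape[1]]=a;e=f(d[120:250,190:320],3);c[:e.shape[0],400:400+e.shape[1]]=e
cv2.imwrite("pics/w5.png",c[:,:,::-1])
```

```text
22.3333 [430.26197894  46.1498811  266.39200862] [ 0.01655976 -0.31537966 -0.20915475]
```

View pics/w5.png

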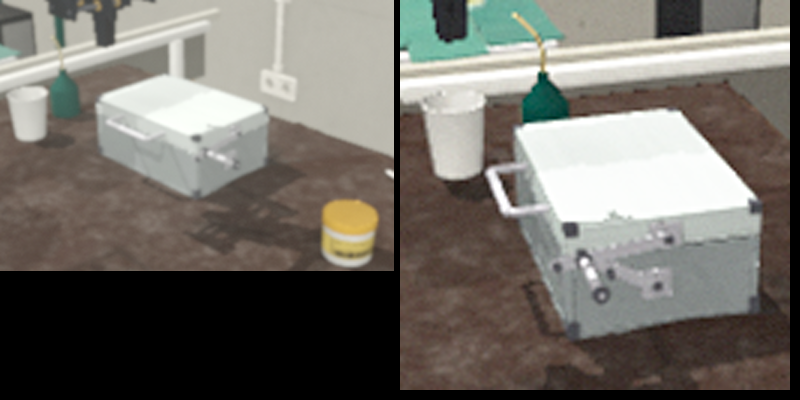

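The lid is flush on the base with the stay folded, the cup, can and tub have not moved, and the robot is clear.

```bash
python3 -c "
from station import workorder
print(workorder.hand_in())"
```

```text
the job is handed in; nothing more can be done
None
```

The case is closed and handed in at about 22 s: the stay was released first, then the lid lowered by its handle and pressed past the catch onto its stop, with at most about 17 N measured on the shell and the oil can, cup and grease tub untouched.

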